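# Walk the star die block round to the fence

### The arm

A 6-joint arm with a two-finger parallel gripper is mounted at the origin on the work surface. World frame = base frame: x ahead of the robot, y to its left, z up, the work surface at z = 0. Lengths are in m, angles in rad, forces in N, time in s.
With the tool pointing down it reaches from about 0.275 to 0.875 m from the base axis. Payload 12.5 kg.
Tool frame: the origin (TCP) lies midway between the tips of the shut fingers; the grasp point (between the pads) lies behind it (arm.grasp_offset is the z of the grasp point in the tool frame, in m); z points along the fingers, y is the line along which they close (so a half turn about z gives the same grasp; the last joint's range is limited). The gripper opens to 85 mm and grips with 20 to 120 N. Pads are 22 mm wide; open, the fingers measure 114 mm over their backs; the gripper's body (76 mm by 85 mm) begins 54 mm behind the grasp point. The pads swing forward as they close: fully open they stand 13 mm farther back than shut.
Start: joints at [-1.373, 0.351, 1.652, -0, 1.139, -0.085], TCP at [0.153, -0.528, 0.231] pointing down, gripper open.
Joint ranges: [-2.75, 2.75], [-0.79, 2.1], [0.01, 2.65], [-1.57, 4.71], [0.07, 3.14], [-2.87, 2.87]. Speed limits (rad/s): [2.22, 2.22, 2.79, 3.14, 3.14, 3.14].

### API

Orientations are given as [roll, pitch, yaw] about the fixed x, y, z axes, in that order (R = Rz(yaw) Ry(pitch) Rx(roll)).
In Python, from workcell import readout, get_image, camera_params, finish_job, boxes_of, cut_out, arm gives the robot as it stands.
- The arm moves only by the shell command python3 -m jog 'ROWS' [OPENING] [FORCE]. ROWS is JSON, a list of rows, each a list of 4 numbers: the shift along the world's x, y, z in mm, then the turn about the world's z in units of 6 degrees (1.0 is 6 degrees). A call has 1 to 20 rows; each row is the pose to reach, as a shift and turn from the pose commanded when the call began; what a row does not reach only later rows make up. A row lasts 1/12 s, in which the tool goes at most 41.7 mm and 7.16 degrees, less where a joint would pass 70% of its speed; a pose out of reach is approached as far as the arm can. A call with a gripper value outside its range is refused whole. OPENING is the opening, from -1 (shut) to 1 (fully open), set as the call begins (- or left out, the last holds). The fingers move at their own pace and stop on an object; FORCE is the grip in N (left out, the last holds). Time passes only in rows, so rows that repeat a pose let the fingers close. It gives the time, the measured TCP pose, the force, the opening and the grip force at its end, in the units of the state.
- readout.get_obs(): the state, without advancing time (a new reading comes with each control period).
- get_image(name): name is "scene" or "top" or "wrist"; returns the picture (420x560x3 uint8, red, green, blue); there is no depth.
- camera_params(name): a dict with "mtx" (3x3 intrinsics, pixels), "rvec" (rotation vector, rad) and "tvec" (3), from world to camera coordinates, as OpenCV has them; the wrist camera has in their place "T_tool_cam" (4x4, takes a point from camera to tool coordinates, whose origin is the TCP and whose axes are the flange's). Camera axes: x right, y down, z forward; pixel columns grow to the right and rows downward; lengths in m; the calibration is good to about 2 mm. A picture is of the moment at which its call begins: read the wrist's pose just before it. camera_params takes no time and is no camera call.
- finish_job(): hands the job in; it is judged then, once.
Trained networks look in the newest picture that a camera, given by its name, has taken for a name from the list of things; names that differ only in an ending like _2 or _b are one class to them, and where a whole thing is asked for, a point or a joint stands for the part that bears it (a point fixed in the world has none). Each returns a list of dicts, best first, with "score" (0 to 1); they miss things now and then, are a little off and sometimes report something else, mostly with a low value. They report only what shows in the picture. A call takes as long as a camera call. They do not tell look-alikes from the thing itself.
- boxes_of(camera, name): "at" ([x, y, z] in m, in world coordinates, good to about 4 mm: the middle of the surface that is visible of it).
- cut_out(camera, name): "mask" (420x560 bool, what is visible of it).
The state is a dict: "t": time; "joint_pos": joint angles; "qvel": joint speeds; "tau": joint torques, N m; "eef_pos": TCP position; "orientation": TCP orientation; "contact_force": force on the tool from outside, world axes, zero at the start; "moment": the same for the moment, N m; "gripper_width": opening from 0.0 (shut) to 1.0 (fully open); "finger_force": force on a finger pad.
Only numpy, scipy, OpenCV 4.12 (cv2) and the standard library are available. Lean on these libraries where they do the work, as an engineer would, in place of code of your own. Each camera call takes 0.05 s, during which the arm holds its last target. There are 200 camera calls.

### The job

The heavy aluminium die block lies askew in front of the bench fence: walk it round by pushing at its corners, one after the other, until one of its two long sides faces the fence, and then push it so that this side lies flat against the fence, between the fence's two black knobs. Only push it with the fingers, never lift or tip it; do not let it touch the fence while it is still plainly askew, and leave the star bundle, the mug and the tin where they stand.

Things in the scene. Friction and masses are not known exactly. Their poses are not given: they have to be found in the camera images.
- die_block: Plain aluminium die block, a flat rectangular slab 96 mm (its x) by 130 mm (its y) by 28 mm high, about 0.7 to 1.0 kg, with a shallow dark star on the top (1 mm, decoration only). It slides on the table (friction coefficient about 0.5 to 0.7). Origin at the centre of its underside, z up. Its two long sides are the faces at x = -48 mm and x = +48 mm; they are alike and either may go against the fence.
- fence: Straight fence fixed to the table, a bar 360 mm long (its y), 30 mm thick (its x, from 0 to +30 mm) and 35 mm high, steel-faced light wood, with a black clamp knob (28 mm diameter, reaching 60 mm above the table) on its top at y = -155 mm and y = +155 mm. Origin at the middle of the foot of its working face, the steel face that looks to its -x, towards the robot and the block.
- star_bundle: Bystander: bundle of six-pointed card stars, 90 mm across, 40 mm high, to one side of the block. Origin at the centre of its underside.
- mug: Bystander: white mug, 76 mm in diameter with a handle, 85 mm high, to the other side of the block (mug and star bundle may change places). Origin at the centre of its underside.
- tin: Bystander: closed steel tin, 60 mm in diameter, 60 mm high, on the left, nearer the robot than the block. Origin at the centre of its underside.
There are look-alikes about, which are no part of the job. Several things look just like the die_block: the one meant starts nearest to the robot's base.

How it is judged:
On the way:
1. the block is turned so that a long side faces the fence to within 0.35 rad, its centre still 55 mm or more in front of the fence (angle between the x axis of die_block and the x axis of fence, either way round below 0.35 rad and x of die_block in the frame of fence below -0.055 m).
At the end, for the whole second after the job is handed in: The block lies at rest on the table with a long side flat against the fence (parallel to 0.04 rad, gap at its middle under 4 mm) and its centre within 80 mm of the fence's middle, so that it is between the knobs (angle between the x axis of die_block and the x axis of fence, either way round below 0.04 rad and x of die_block in the frame of fence between -0.052 and -0.044 m and y of die_block in the frame of fence between -0.08 and 0.08 m and height (world z) of die_block below 0.004 m and angle between die_block's own z axis and vertical below 0.03 rad and linear speed of die_block below 0.01 m/s); the robot touches nothing.
It fails at once if the block touches the fence (over 1 N) while its long sides are more than 0.35 rad askew to it (contact force between die_block and fence above 1 N and angle between the x axis of die_block and the x axis of fence, either way round above 0.35 rad).
It fails at once if the block is lifted by more than 6 mm (height (world z) of die_block above 0.006 m).
It fails at once if the block is tipped by more than 0.1 rad (angle between die_block's own z axis and vertical above 0.1 rad).
It fails at once if a bystander is moved by more than 15 mm (distance of any of star_bundle, mug, tin from where it was at the start of the episode above 0.015 m).
It also fails if it takes over 54 s, if anything falls off the work surface, if the arm or the gripper's body presses on something with over 40 N, if the wrist force passes 120 N, or if a joint passes its speed limit or range.

## Working session

There is one attempt and no reset: what is moved stays moved. The work goes in short steps, Python scripts to look and compute and a shell command to move; the robot and the scene stay as the last step left them, time stands still between calls to the robot, and variables do not carry over. Pictures are saved under pics/ and viewed, at most 10 in all, crops included, and the job is handed in when it is done.

```bash
mkdir -p pics
cat > h.py <<'E'
import numpy as np, cv2
from workcell import *
def P(name):
    c=camera_params(name); R=cv2.Rodrigues(np.array(c['rvec'],float))[0]; return np.array(c['mtx'],float),R,np.array(c['tvec'],float).ravel()
def pix(name,X):
    K,R,t=P(name); p=(K@(R@np.atleast_2d(X).T+t[:,None])); return (p[:2]/p[2]).T
def gnd(name,uv,z=0.):
    K,R,t=P(name); uv=np.atleast_2d(uv).astype(float)
    d=R.T@np.linalg.inv(K)@np.c_[uv,np.ones(len(uv))].T; o=-R.T@t
    return (o[:,None]+d*((z-o[2])/d[2])).T
E
python3 - <<'E'
from h import *
for n in ["scene","top"]:
    im=get_image(n); cv2.imwrite(f"pics/{n}0.png",im[:,:,::-1])
    for k in ["die_block","fence","star_bundle","mug","tin"]:
        print(n,k,[(np.round(b['at'],3).tolist(),round(b['score'],2),pix(n,b['at']).round()[0].tolist()) for b in boxes_of(n,k)])
print(readout.get_obs())
E
```

```text
scene die_block [([0.849, 0.179, 0.025], 0.93, [360.0, 287.0]), ([0.842, -0.128, 0.027], 0.8, [226.0, 267.0]), ([0.544, -0.042, 0.035], 0.73, [284.0, 199.0]), ([0.429, -0.413, 0.028], 0.6, [178.0, 170.0]), ([0.705, -0.044, 0.032], 0.6, [273.0, 233.0])]
scene fence [([0.705, -0.042, 0.031], 0.82, [274.0, 234.0])]
scene star_bundle [([0.652, 0.238, 0.036], 0.85, [385.0, 232.0])]
scene mug [([0.628, -0.317, 0.055], 0.77, [182.0, 199.0])]
scene tin [([0.461, 0.275, 0.047], 0.82, [396.0, 191.0])]
top die_block [([0.831, -0.135, 0.024], 0.85, [314.0, 146.0]), ([0.411, -0.424, 0.024], 0.76, [419.0, 295.0]), ([0.821, 0.177, 0.03], 0.73, [206.0, 146.0]), ([0.514, -0.044, 0.029], 0.59, [281.0, 254.0])]
top fence [([0.686, -0.054, 0.031], 0.72, [285.0, 193.0])]
top star_bundle [([0.637, 0.235, 0.04], 0.85, [181.0, 208.0])]
top mug [([0.612, -0.33, 0.03], 0.86, [383.0, 222.0])]
top tin [([0.442, 0.265, 0.061], 0.91, [164.0, 278.0])]
{'t': 0.6, 'joint_pos': array([-1.37262591e+00,  3.50678252e-01,  1.65180375e+00, -2.98972114e-06,
        1.13911573e+00, -8.45658745e-02]), 'qvel': array([-1.86471032e-05, -6.39017541e-04,  4.38267073e-04, -3.69971952e-04,
        6.27559569e-04,  1.33699232e-04]), 'tau': array([-1.66032121e-03, -5.05857396e+01, -2.91566527e+01, -1.97549043e-04,
        8.10193997e-04, -1.95183782e-05]), 'eef_pos': array([ 0.15347941, -0.52813117,  0.23130005]), 'orientation': array([-3.14158736e+00,  2.27630820e-06,  2.82737543e-01]), 'contact_force': array([-0.60389944,  0.82744494,  1.32426752]), 'moment': array([-0.00342793,  0.02523815,  0.05719809]), 'finger_force': 0.0, 'gripper_width': 0.9982866111716099}
```

View pics/top0.png

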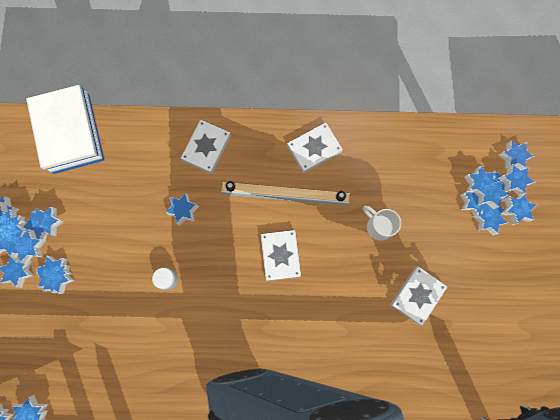

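View pics/scene0.png

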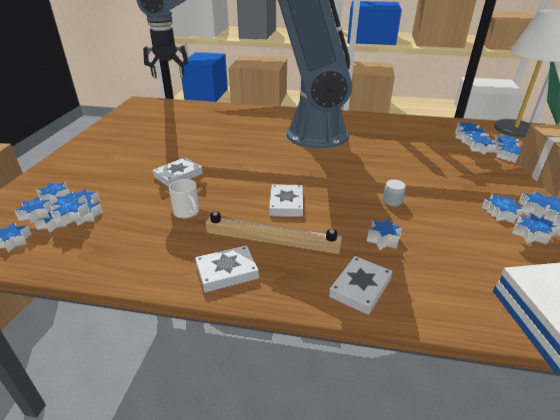

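Candidates for the die_block in the top view are (281,254), (419,295), (314,146) and (206,146), at about 0.52, 0.59, 0.84 and 0.84 m from the base. I choose (281,254), the nearest. It lies with its long axis roughly perpendicular to the fence. The two cameras disagree by about 20 mm, so I'll check both the calibration and the block itself.

```bash
cat >> h.py <<'E'
def rect(name,k,near,z):
    get_image(name); best=None
    for m in cut_out(name,k):
        c,_=cv2.findContours(m['mask'].astype(np.uint8),0,2)
        c=max(c,key=cv2.contourArea)[:,0,:]; g=gnd(name,c,z)[:,:2]
        r=cv2.minAreaRect((g*1000).astype(np.float32))
        d=np.hypot(r[0][0]/1000-near[0],r[0][1]/1000-near[1])
        if best is None or d<best[0]: best=(d,r,m['score'])
    return best
E
python3 - <<'E'
from h import *
for n in ["scene","top"]:
    print(n,pix(n,readout.get_obs()['eef_pos']))
    print('block',rect(n,"die_block",(.52,-.044),.028)); print('fence',rect(n,"fence",(.7,-.05),.035))
    print([b['at'] for b in boxes_of(n,"tin")])
a=cv2.imread('pics/scene0.png')[10:130,110:230]; b=cv2.imread('pics/top0.png')[160:320,200:360]
cv2.imwrite('pics/c.png',np.hstack([cv2.resize(a,(380,380)),cv2.resize(b,(380,380))]))
E
```

```text
scene [[168.69647647  80.12250184]]
block (np.float64(0.014586728411313673), ((532.8346557617188, -37.068603515625), (166.24838256835938, 97.46654510498047), 8.059828758239746), 0.55)
fence (np.float64(0.0018813389835608263), ((698.1373291015625, -49.735626220703125), (359.4709777832031, 94.8546142578125), 85.9827651977539), 0.58)
[[0.4627, 0.2737, 0.0471]]
top [[498.44002676 413.74508296]]
block (np.float64(0.006100012388188416), ((513.9124145507812, -44.3891716003418), (133.2407684326172, 95.9904556274414), 7.806498050689697), 0.84)
fence (np.float64(0.016051396379992817), ((684.4703369140625, -54.059173583984375), (359.7307434082031, 45.724098205566406), 86.13233184814453), 0.82)
[[0.4419, 0.2649, 0.0618]]
```

View pics/c.png

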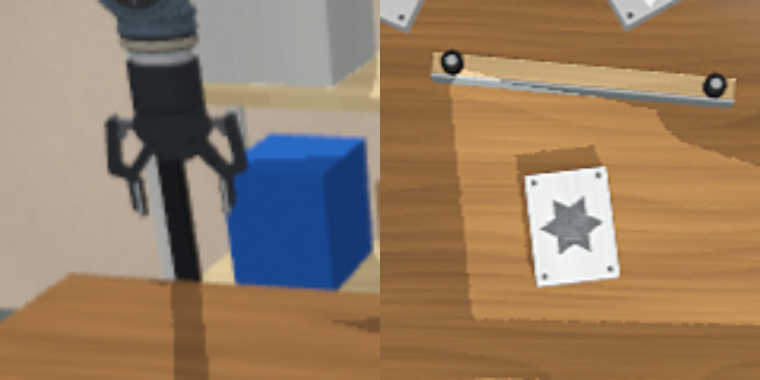

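The crop shows the chosen block whole, with its star and holes. Its long axis points almost at the fence. I'll fit silhouettes in both cameras to settle the offset.

```bash
cat >> h.py <<'E'
from scipy.optimize import minimize
def box(p,x0,x1,y0,y1,h):
    c,s=np.cos(p[2]),np.sin(p[2]); o=[]
    for x in(x0,x1):
        for y in(y0,y1):
            for z in(0,h): o.append([p[0]+c*x-s*y,p[1]+s*x+c*y,z])
    return np.array(o)
def sil(name,p,dims):
    m=np.zeros((420*4,560*4),np.uint8)
    cv2.fillConvexPoly(m,cv2.convexHull(np.round(pix(name,box(p,*dims))*4+1.5).astype(np.int32)),1)
    return m
BL=(-.048,.048,-.065,.065,.028); FE=(0,.03,-.18,.18,.035)
def fit(name,k,p0,dims):
    get_image(name); r=None
    for m in cut_out(name,k):
        M=cv2.resize(m['mask'].astype(np.uint8),None,fx=4,fy=4,interpolation=0)
        f=lambda q:1-(lambda s:(s&M).sum()/(s|M).sum())(sil(name,np.array(q)/[100,100,10],dims))
        if f(np.array(p0)*[100,100,10])>.9: continue
        q0=np.array(p0)*[100,100,10]
        s=minimize(f,q0,method='Nelder-Mead',options=dict(initial_simplex=np.vstack([q0,q0+np.eye(3)*1.0]),xatol=.01,fatol=1e-4,maxiter=150))
        if r is None or s.fun<r[1]: r=(s.x/[100,100,10],s.fun)
    return r
E
python3 - <<'E'
from h import *
for n in ["scene","top"]:
    print(n,fit(n,"die_block",(.515,-.044,.136),BL),fit(n,"fence",(.68,-.05,-.07),FE))
E
```

```text
scene (array([ 0.52471139, -0.04728841,  0.22827909]), np.float64(0.3526570048309179)) (array([ 0.67401917, -0.04895357, -0.07311877]), np.float64(0.0881542699724518))
top None (array([ 0.67421815, -0.05135187, -0.0696131 ]), np.float64(0.07247381673539388))
```

The fence fits agree at (0.674, -0.050), yaw about -4°, so both cameras are sound. The block needs about +78° of turn. I'll move the shut fingers above a spot right of its far end and refit the block.

```bash
python3 -m jog '[[40,40,0,-0.4],[80,75,0,-0.8],[120,110,0,-1.2],[160,147,0,-1.6],[200,184,0,-2],[240,220,0,-2.4],[280,257,0,-2.8],[320,294,0,-3.2],[360,330,0,-3.4],[400,367,0,-3.4],[422,383,0,-3.4],[422,383,0,-3.4],[422,383,0,-3.4],[422,383,0,-3.4],[422,383,0,-3.4],[422,383,0,-3.4]]' -1 40
python3 - <<'E'
from h import *
for n in ["scene","top"]: print(n,fit(n,"die_block",(.515,-.044,-1.435),BL))
print(arm.grasp_offset)
E
```

```text
t: 2.83
eef_pos: [0.576, -0.1441, 0.2308]
orientation: [-3.142, 0.001, -0.071]
contact_force: [0.8, 0.0, 0.2]
gripper_width: -0.003
finger_force: 0.0
scene (array([ 0.5135772 , -0.04056035, -1.44272223]), np.float64(0.0538329282029999))
top (array([ 0.51465138, -0.04380034, -1.43955572]), np.float64(0.3456389758286511))
-0.0187
```

```bash
python3 -m jog '[[0,0,-40,0],[0,0,-80,0],[0,0,-120,0],[0,0,-160,0],[0,0,-195,0],[0,0,-215,0],[0,0,-221,0],[0,0,-221,0],[0,10,-221,0],[0,20,-221,0],[0,28,-221,0],[0,36,-221,0],[0,42,-221,0],[0,48,-221,0],[-1,54,-221,0],[-2,60,-221,0],[-3,66,-221,0],[-4,72,-221,0],[-6,78,-221,0],[-6,78,-221,0]]'
python3 - <<'E'
from h import *
for n in ["scene","top"]: print(n,fit(n,"die_block",(.515,-.03,-1.2),BL))
E
```

```text
t: 4.7
eef_pos: [0.5692, -0.0661, 0.0103]
orientation: [-3.141, 0.0, -0.073]
contact_force: [0.5, 0.6, 0.2]
gripper_width: 0.001
finger_force: 0.4
scene (array([ 0.50073839, -0.01798103, -1.28946373]), np.float64(0.2608895529249512))
top None
```

```bash
python3 -m jog '[[-2,6,0,0],[-4,12,0,0],[-6,18,0,0],[-9,24,0,0],[-12,30,0,0],[-15,36,0,0],[-18,41,0,0],[-18,41,0,0],[-8,0,0,0],[0,-25,0,0],[0,-25,40,0],[0,-25,80,0],[0,-25,120,0],[-20,-60,160,0],[-40,-100,190,0],[-40,-130,190,0],[-40,-130,190,0]]'
python3 - <<'E'
from h import *
for n in ["scene","top"]: print(n,fit(n,"die_block",(.515,-.02,-1.),BL))
im=get_image("top"); cv2.imwrite("pics/t1.png",cv2.resize(im[150:350,130:400,::-1],None,fx=2.5,fy=2.5))
E
```

```text
t: 6.32
eef_pos: [0.5289, -0.201, 0.2032]
orientation: [3.139, -0.003, -0.075]
contact_force: [0.3, -0.5, 0.4]
gripper_width: -0.002
finger_force: 0.0
scene (array([ 0.47651607, -0.00585339, -0.86180938]), np.float64(0.03953294412010011))
top (array([ 0.47558412, -0.00940797, -0.85006526]), np.float64(0.040990289822844805))
```

View pics/t1.png

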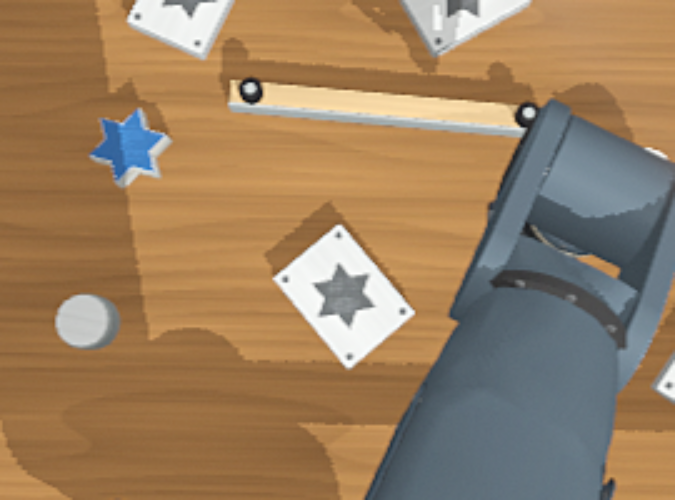

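The block is now at (0.476, -0.008) with yaw -49°, so about 45° is left. Next I push at the near corner of its left-near long side, which turns it further and sends it towards the fence.

```bash
python3 -m jog '[[-22,35,0,0],[-44,70,0,0],[-66,105,0,0],[-88,140,0,0],[-110,175,0,0],[-132,205,0,0],[-151,227,0,0],[-151,227,-10,0],[-151,227,-50,0],[-151,227,-90,0],[-151,227,-130,0],[-151,227,-165,0],[-151,227,-185,0],[-151,227,-190,0],[-151,227,-190,0]]'
python3 -m jog '[[5,-6,0,0],[10,-11,0,0],[15,-17,0,0],[20,-22,0,0],[22,-28,0,0],[24,-34,0,0],[26,-40,0,0],[28,-46,0,0],[30,-52,0,0],[32,-58,0,0],[32,-58,0,0],[22,-48,0,0],[5,-48,0,0],[-10,-48,40,0],[-10,-48,80,0],[-10,-48,120,0],[-30,-48,160,0],[-60,-88,190,0],[-60,-128,190,0],[-60,-128,190,0]]'
python3 - <<'E'
from h import *
for n in ["scene","top"]: print(n,fit(n,"die_block",(.485,-.02,-.5),BL))
E
```

```text
t: 7.82
eef_pos: [0.3773, 0.0306, 0.0092]
orientation: [3.142, 0.004, -0.072]
contact_force: [0.4, 0.0, 0.3]
gripper_width: 0.002
finger_force: 0.0
t: 9.48
eef_pos: [0.3185, -0.1014, 0.2026]
orientation: [3.139, -0.005, -0.074]
contact_force: [-0.5, -0.3, -0.4]
gripper_width: 0.0
finger_force: 0.0
scene (array([ 0.48379614, -0.01736004, -0.45643525]), np.float64(0.057073434125269995))
top (array([ 0.48400555, -0.01917091, -0.474988  ]), np.float64(0.04525680862730763))
```

```bash
python3 -m jog '[[30,30,0,0],[60,60,0,0],[67,70,-20,0],[67,70,-60,0],[67,70,-100,0],[67,70,-140,0],[67,70,-170,0],[67,70,-187,0],[67,70,-190,0],[67,70,-190,0],[75,66,-190,0],[83,62,-190,0],[90,59,-190,0],[96,56,-190,0],[102,53,-190,0],[108,50,-190,0],[114,47,-190,0],[118,45,-190,0],[118,45,-190,0],[100,45,-190,0]]'
python3 -m jog '[[-20,0,0,0],[-20,0,40,0],[-20,0,80,0],[-40,0,120,0],[-60,-40,160,0],[-80,-80,190,0],[-100,-110,190,0],[-100,-110,190,0]]'
python3 - <<'E'
from h import *
for n in ["scene","top"]: print(n,fit(n,"die_block",(.5,-.025,-.15),BL),fit(n,"fence",(.674,-.05,-.07),FE))
E
```

```text
t: 11.35
eef_pos: [0.4219, -0.0539, 0.0109]
orientation: [3.141, -0.005, -0.073]
contact_force: [0.6, -0.3, -0.3]
gripper_width: -0.005
finger_force: 0.0
t: 12.02
eef_pos: [0.3181, -0.1656, 0.2027]
orientation: [3.139, -0.004, -0.073]
contact_force: [0.4, -0.2, -0.7]
gripper_width: 0.0
finger_force: 0.0
scene (array([ 0.50413565, -0.01440083, -0.19498178]), np.float64(0.05116008667617988)) (array([ 0.67414428, -0.04865725, -0.06849369]), np.float64(0.09311189763136396))
top (array([ 0.50490343, -0.01834451, -0.18449802]), np.float64(0.030303030303030276)) (array([ 0.67422835, -0.05309584, -0.06845746]), np.float64(0.0517011220550565))
```

The block's yaw is now -11° and the fence's is -4°, with the block still well clear of the fence. I'll open the fingers and push its near long face squarely with both of them.

```bash
python3 -m jog '[[20,40,0,0],[40,80,0,0],[60,120,0,0],[87,158,0,0],[87,158,-20,0],[87,158,-60,0],[87,158,-100,0],[87,158,-140,0],[87,158,-175,0],[87,158,-195,0],[87,158,-200,0],[87,158,-200,0],[87,158,-200,0]]' 1
python3 -m jog '[[8,0,0,0],[16,-1,0,0],[24,-1,0,0],[32,-2,0,0],[40,-3,0,0],[48,-3,0,0],[56,-4,0,0],[64,-4,0,0],[72,-5,0,0],[80,-5,0,0],[88,-6,0,0],[96,-6,0,0],[104,-7,0,0],[112,-7,0,0],[120,-8,0,0],[126,-8,0,0],[132,-9,0,0],[136,-9,0,0],[136,-9,0,0]]'
python3 - <<'E'
from h import *
for n in ["scene","top"]: print(n,fit(n,"die_block",(.6,-.025,-.07),BL))
im=get_image("top"); cv2.imwrite("pics/t2.png",cv2.resize(im[150:350,130:400,::-1],None,fx=2.5,fy=2.5))
E
```

```text
t: 13.5
eef_pos: [0.406, -0.0048, 0.0009]
orientation: [3.142, -0.0, -0.073]
contact_force: [1.7, -0.0, 0.1]
gripper_width: 1.0
finger_force: 0.0
t: 15.08
eef_pos: [0.5423, -0.0142, 0.0002]
orientation: [-3.142, -0.0, -0.073]
contact_force: [-0.1, -0.1, -0.8]
gripper_width: 0.996
finger_force: 0.0
scene (array([ 0.58524982, -0.01688357, -0.05875765]), np.float64(0.1605215196971821))
top (array([ 0.61826027, -0.01767002, -0.2068202 ]), np.float64(0.8476307033311661))
```

View pics/t2.png

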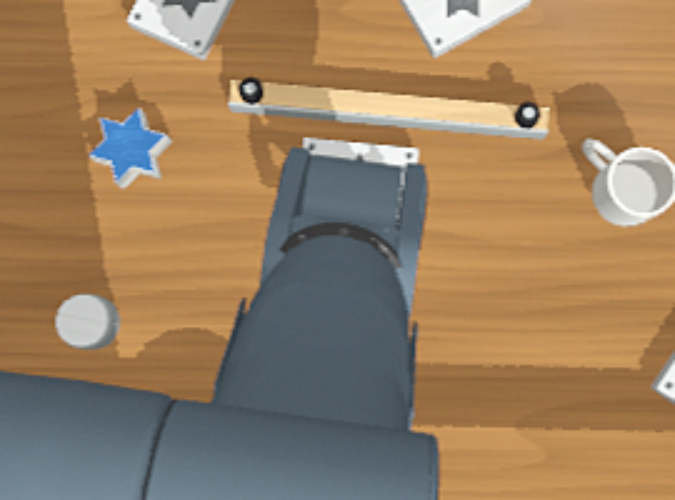

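The block sits square in front of the two fingers, with about 25 mm left to the fence. I'll continue, then go slowly.

```bash
python3 -m jog '[[4,0,0,0],[8,-1,0,0],[12,-1,0,0],[15,-1,0,0],[18,-1,0,0],[20,-1,0,0],[21,-1,0,0],[22,-2,0,0],[22,-2,0,0]]'
python3 - <<'E'
from h import *
for n in ["scene"]: print(n,fit(n,"die_block",(.61,-.02,-.07),BL))
E
```

```text
t: 16.08
eef_pos: [0.563, -0.016, 0.0001]
orientation: [-3.141, 0.002, -0.073]
contact_force: [-3.2, 0.5, 0.8]
gripper_width: 0.997
finger_force: 2.0
scene (array([ 0.59151166, -0.01734069, -0.00169485]), np.float64(0.27802918359807904))
```

```bash
python3 -m jog '[[1,0,0,0],[2,0,0,0],[3,0,0,0],[3,0,0,0]]'
```

```text
t: 16.52
eef_pos: [0.5666, -0.0162, 0.0002]
orientation: [3.142, 0.0, -0.073]
contact_force: [-2.3, 0.8, -0.4]
gripper_width: 0.998
finger_force: 1.4
```

```bash
python3 -m jog '[[1,0,0,0],[2,0,0,0],[2,0,0,0]]'; python3 -m jog '[[1,0,0,0],[1,0,0,0]]';python3 -m jog '[[1,0,0,0],[1,0,0,0]]'
```

```text
t: 16.77
eef_pos: [0.5688, -0.0162, 0.0002]
orientation: [-3.142, -0.0, -0.073]
contact_force: [-2.6, -0.4, -2.2]
gripper_width: 1.003
finger_force: 1.1
t: 16.93
eef_pos: [0.5697, -0.0162, 0.0003]
orientation: [3.142, -0.0, -0.073]
contact_force: [-2.5, 0.2, -1.0]
gripper_width: 0.997
finger_force: 1.2
t: 17.1
eef_pos: [0.5701, -0.0161, 0.0002]
orientation: [3.142, 0.001, -0.073]
contact_force: [-5.4, -0.7, 0.8]
gripper_width: 0.998
finger_force: 2.8
```

```bash
python3 -m jog '[[1,0,0,0],[1,0,0,0]]'; python3 -m jog '[[1,0,0,0],[1,0,0,0]]';python3 -m jog '[[1,0,0,0],[1,0,0,0]]'
```

```text
t: 17.27
eef_pos: [0.5701, -0.0162, 0.0002]
orientation: [3.141, 0.004, -0.073]
contact_force: [-11.3, -1.4, 6.4]
gripper_width: 1.003
finger_force: 5.7
t: 17.43
eef_pos: [0.5701, -0.0161, 0.0002]
orientation: [3.141, 0.006, -0.073]
contact_force: [-17.2, -1.3, 11.2]
gripper_width: 0.997
finger_force: 8.4
t: 17.6
eef_pos: [0.5701, -0.0161, 0.0001]
orientation: [3.141, 0.008, -0.073]
contact_force: [-21.5, -2.2, 15.2]
gripper_width: 0.997
finger_force: 11.0
```

The position has stopped and the force has risen to 21 N, so the block is seated. I'll back off along the fence normal and check.

```bash
python3 -m jog '[[-5,0,0,0],[-15,1,0,0],[-35,2,0,0],[-55,3,20,0],[-75,4,60,0],[-110,5,100,0],[-145,5,140,0],[-180,5,180,0],[-200,-30,200,0],[-200,-70,200,0],[-200,-110,200,0],[-200,-150,200,0],[-200,-150,200,0],[-200,-150,200,0]]'
python3 - <<'E'
from h import *
for n in ["scene","top"]: print(n,fit(n,"die_block",(.625,-.025,-.07),BL),fit(n,"fence",(.674,-.05,-.07),FE))
im=get_image("top"); cv2.imwrite("pics/t3.png",cv2.resize(im[150:300,180:380,::-1],None,fx=4,fy=4,interpolation=2))
E
```

```text
t: 18.77
eef_pos: [0.3743, -0.1695, 0.2013]
orientation: [3.139, -0.004, -0.077]
contact_force: [-1.1, 0.7, -0.3]
gripper_width: 1.004
finger_force: 0.0
scene None (array([ 0.67394603, -0.04991762, -0.07052418]), np.float64(0.07836652887385698))
top (array([ 0.62843784, -0.02253689, -0.07627367]), np.float64(0.037531466931115975)) (array([ 0.67482176, -0.05344523, -0.07093518]), np.float64(0.10601802853910436))
```

View pics/t3.png

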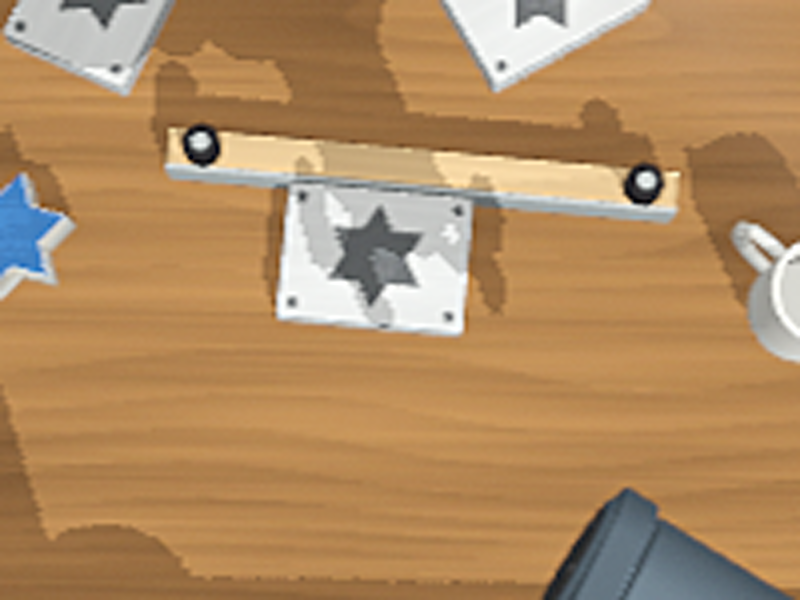

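The crop shows the block flush and parallel to the fence (yaw -0.076 against -0.071), about 30 mm off the fence's middle and between the knobs. The robot is clear.

```bash
python3 -c "from workcell import *; print(finish_job())"
```

```text
the job is handed in; nothing more can be done
None
```

The die block lies with a long side flat against the fence, about 30 mm off its middle and between the knobs. I never moved the fingers near the star bundle, mug or tin. The job was handed in at about 19 s, and no verdict came back.

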